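# Put the scraper in its slot and hold the cover over the lamp base

## Task

The lamp base of the model-house display is ready for its cover, but the scraper still lies across it: slide the scraper blade first, flat, fully home into the slot of its holder and let go of it. Then pick up the cover plate by its grip bar and hold it level and still, hovering about 1 to 2 cm above the lamp base without touching it, each of its four holes over a threaded brass insert so that I can drop the screws in. Finish while still holding the plate there, and leave the other things on the table where they stand.

Things in the scene. Friction and masses are not known exactly. Their poses are not given: they have to be found in the camera images.
- lamp_base: Fixed pale wooden block, 80 (x) x 130 (y) x 36 mm high, a 30 x 56 mm recess in the middle of its top (white lamp puck in it) and four threaded holes of 6 mm bore with brass collars at x = +-28, y = +-53 mm. Origin: centre of the underside; z up. It stands level on the table, turned up to 0.25 rad from the world axes.
- insert_a (a point): Threaded brass insert at the lamp base's (-28, -53) mm corner, at the height of the top face.
- insert_b (a point): Threaded brass insert at the opposite corner, (+28, +53) mm, at the height of the top face.
- cover_plate: Loose aluminium plate, 80 (x) x 130 (y) x 5 mm, about 0.2 kg, flat on the table; four 10 mm through holes at x = +-28, y = +-53 mm (the inserts' pattern; fits either way round). On its middle a dark wooden grip bar, 60 mm along x, 16 mm across y, flat sides, z = 5 to 37 mm. Origin: centre of the underside; z up.
- hole_a (a point): Centre of the plate's hole at (-28, -53) mm, at the underside.
- hole_b (a point): Centre of the plate's opposite hole, (+28, +53) mm, at the underside.
- scraper: Loose, about 0.08 kg, flat underside. Origin: on the underside where blade and handle meet (also near its balance point); x towards the blade's tip, z up. Steel blade x = 0 to 70, 40 wide, 3 mm thick (z = 0 to 3). Dark wooden handle x = -90 to 0, 20 wide, 18 mm thick (z = 0 to 18). Starts flat on top of the lamp base, blade away from the robot, handle jutting 65 to 85 mm over the near edge.
- scraper_tip (a point): Middle of the blade's front edge, on the underside, 70 mm from the scraper's origin.
- holder: Fixed pale wooden block, 80 (x) x 64 (y) x 44 mm high. Level slot in its face towards the robot (-x): 46 mm wide, z = 22 (floor) to 31 mm, 62 mm deep from the mouth at x = -40 to the end wall at x = 22 mm. A 12 mm wide bar, level with the slot floor, reaches out to x = -92 mm as handle rest. Origin: centre of the underside; x points into the slot. With the blade home 8 mm of it stays outside.
- slot_mouth (a point): Middle of the slot floor at the mouth.
- slot_end (a point): Middle of the slot floor at the end wall, where the blade's tip goes.
- house_red: Bystander: red model house, 47 x 32 x 100 mm, standing; origin under its centre. Not to be moved.
- amber_jar: Bystander: round jar with a lid, 57 mm across, 65 mm high; origin under its centre. Not to be moved.
- gold_bottle: Bystander: small paint bottle with a black cap, 33 mm across, 70 mm high; origin under its centre. Not to be moved.
Things that resemble listed ones, but are neither listed nor needed, are in the scene too. Several things have the shape of the cover_plate; the one meant has the colours described above.

How it is judged:
By the outcome, as a careful person would: the job done as asked, in the order asked, and still so for the second after the job is handed in, while the arm keeps its last pose, push and grip.
It also fails if it takes over 58 s, if anything falls off the work surface, if the arm or the gripper's body presses on something with over 40 N, if the wrist force passes 120 N, or if a joint passes its speed limit or range.

## Robot

A 6-joint arm with a two-finger parallel gripper is mounted at the origin on a cart in front of the work surface, level with it; the furniture and walls round the work are solid. World frame = base frame: x ahead of the robot, y to its left, z up, the work surface at z = 0. Lengths are in m, angles in rad, forces in N, time in s.
With the tool pointing down it reaches from about 0.35 to 0.875 m from the base axis. Payload 4.2 kg.
Tool frame: the origin (TCP) lies between the finger pads; the fingertips stand 17 mm ahead of it and the grasp point (between the pads) lies 2 mm behind it; z points along the fingers, y is the line along which they close (so a half turn about z gives the same grasp; the last joint's range is limited). The gripper opens to 85 mm and grips with 20 to 120 N. Pads are 22 mm wide; open, the fingers measure 114 mm over their backs; the gripper's body (76 mm by 85 mm) begins 54 mm behind the grasp point. The pads swing forward as they close: fully open they stand 13 mm farther back than shut.
Start: joints at [-0.982, 0.385, 0.008, 0, -1.194, -0.259], TCP at [0.202, -0.591, 0.248] pointing down, gripper open.
Joint ranges: [-3.14, 3.14], [-1.21, 2.06], [-1.07, 1.41], [-3.16, 2.05], [-2.99, -0.16], [-3.1, 3.1]. Speed limits (rad/s): [2.79, 2.79, 3.14, 3.14, 3.14, 3.14].

## Interface

Orientations are given as a unit quaternion [w, x, y, z].
In Python, from rig import ctrl, optics gives the robot as it stands.
- The arm moves only by the tool step_arm, never from a script. Its argument "steps" is a list of rows, each an object of numbers: "tx", "ty", "tz": the shift along the tool's x, y, z in mm; "ax", "ay", "az": the turn, a rotation vector about the tool's x, y, z in degrees; "claw": the gripper's target within -1 to 1 (shut at 1, half-way at 0, fully open at -1). A call has 1 to 20 rows; each row is the pose to reach, as a shift and turn from the pose commanded when the call began, along the tool's axes at that moment; what a row does not reach only later rows make up. A row lasts 1/12 s, in which the tool goes at most 41.7 mm and 7.16 degrees, less where a joint would pass 70% of its speed; a pose out of reach is approached as far as the arm can. A call with a gripper value outside its range is refused whole. The fingers move at their own pace and stop on an object; the grip force is fixed at half the most. Time passes only in rows, so rows that repeat a pose let the fingers close. It gives the time, the measured TCP pose, the force, the opening and the grip force at its end, in the units of the state.
- ctrl.sense(): the state, without advancing time (a new reading comes with each control period).
- optics.capture(name): name is "scene" or "top"; returns a dict with "frame" (420x560x3 uint8, red, green, blue), "fx", "fy", "cx", "cy" (pixels), "D" ([k1, k2, p1, p2, k3] as OpenCV has them; the pictures are not rectified), "rvec" (rotation vector, rad) and "tvec" (3), from world to camera coordinates, as OpenCV has them. Camera axes: x right, y down, z forward; pixel columns grow to the right and rows downward; lengths in m; the calibration is good to about 2 mm. A picture is of the moment at which its call begins. There is no depth.
- ctrl.hand_in(): hands the job in; it is judged then, once.
The state is a dict: "time_s": time; "q": joint angles; "qd": joint speeds; "joint_torque": joint torques, N m; "eef_pos": TCP position; "orientation": TCP orientation; "wrist_force": force on the tool from outside, world axes, zero at the start; "moment": the same for the moment, N m; "opening": finger opening in m; "gripper_force": force on a finger pad.
Only numpy, scipy, OpenCV 4.12 (cv2) and the standard library are available. Lean on these libraries where they do the work, as an engineer would, in place of code of your own. Each camera call takes 0.05 s, during which the arm holds its last target. There are 200 camera calls.

## Working session

There is one attempt and no reset: what is moved stays moved. The work goes in short steps, Python scripts to look and compute and a tool call to move; the robot and the scene stay as the last step left them, time stands still between calls to the robot, and variables do not carry over. Pictures are saved under pics/ and viewed, at most 10 in all, crops included, and the job is handed in when it is done.

Besides the shell and the picture viewer there is one more tool, called after "Call:" by a JSON object that holds its "name" and its "arguments", one argument or row to a line. step_arm: Moves the arm, as the interface text tells. Its arguments: {"type":"object","properties":{"steps":{"type":"array","items":{"type":"object","properties":{"tx":{"type":"number"},"ty":{"type":"number"},"tz":{"type":"number"},"ax":{"type":"number"},"ay":{"type":"number"},"az":{"type":"number"},"claw":{"type":"number"}}}}},"required":["steps"]}

```bash
ls; mkdir -p pics; cat > h.py <<'E'
import numpy as np, cv2
from rig import ctrl, optics
def cap(n,save=None):
    c=optics.capture(n); c['K']=np.array([[c['fx'],0,c['cx']],[0,c['fy'],c['cy']],[0,0,1.]]); c['D']=np.array(c['D'],float)
    c['R']=cv2.Rodrigues(np.array(c['rvec'],float))[0]; c['t']=np.array(c['tvec'],float).ravel()
    if save: cv2.imwrite('pics/'+save,c['frame'][:,:,::-1])
    return c
def ray(c,px):
    u=cv2.undistortPoints(np.array(px,float).reshape(-1,1,2),c['K'],c['D']).reshape(-1,2)
    d=np.c_[u,np.ones(len(u))]@c['R']; o=-c['R'].T@c['t']; return o,d
def onz(c,px,z):
    o,d=ray(c,px); return o+d*((z-o[2])/d[:,2])[:,None]
def proj(c,P):
    return cv2.projectPoints(np.array(P,float).reshape(-1,1,3),c['R'],c['t'],c['K'],c['D'])[0].reshape(-1,2)
E
python3 - <<'E'
from h import *
for n in('scene','top'):
    c=cap(n,n+'0.png'); print(n,c['fx'],-c['R'].T@c['t'],c['R'][2])
s=ctrl.sense();print(s)
E
```

```text
pics
scene 459.70622330075827 [0.06833601 0.81420474 1.22905762] [ 0.31011091 -0.61785594 -0.72255468]
top 395.048160601647 [ 0.25912906 -0.1745114   1.52061864] [ 0.20754474 -0.01839567 -0.97805255]
{'time_s': 0.1, 'q': array([-9.82384804e-01,  3.85478666e-01,  6.76610625e-03, -4.25832445e-04,
       -1.19402960e+00, -2.58612930e-01]), 'qd': array([-0.00100753, -0.00120207,  0.00307969,  0.00102471, -0.00022857,
       -0.00044483]), 'joint_torque': array([-1.96108404e-04, -3.93319273e+01,  1.88929027e+01,  4.19797897e+00,
       -2.62897935e-03, -1.71318866e-07]), 'eef_pos': array([ 0.20226964, -0.5908425 ,  0.24733433]), 'orientation': array([-2.19413262e-04, -1.64075450e-01,  9.86447292e-01,  9.68292233e-04]), 'wrist_force': array([ 0.54429289,  0.47311895, -0.31718772]), 'moment': array([-0.00961143, -0.06802161, -0.06280323]), 'gripper_force': 0.0, 'opening': 0.08534183029890953}
```

View pics/scene0.png

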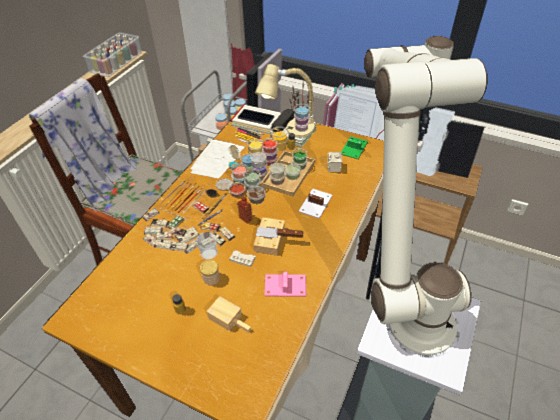

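View pics/top0.png

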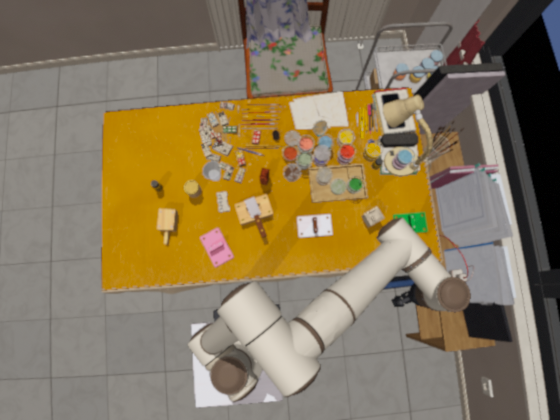

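Scene and top views show the lamp base (top 254,209; scene 270,236) with the scraper across it, and the holder (top 166,222; scene 226,313). Three things look like the cover plate: pink at top (216,247), white/aluminium with a dark bar at top (315,226), and green at top (410,222). I choose the aluminium one with the dark bar and will check it in a crop.

```bash
python3 - <<'E'
import cv2,numpy as np
t=cv2.imread('pics/top0.png');s=cv2.imread('pics/scene0.png')
a=cv2.resize(t[165:265,135:335],None,fx=4,fy=4,interpolation=cv2.INTER_CUBIC)
cv2.imwrite('pics/ctop.png',a)
b=cv2.resize(s[180:340,160:360],None,fx=3.75,fy=3.75,interpolation=cv2.INTER_CUBIC)
cv2.imwrite('pics/cscene.png',b)
E
```

```text
(no output)
```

View pics/ctop.png

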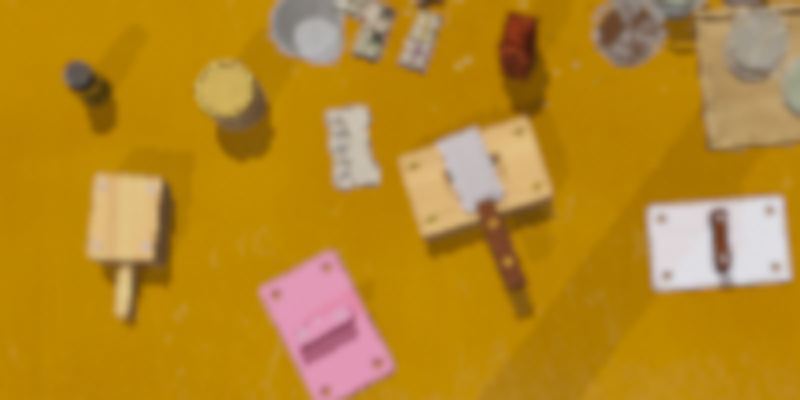

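View pics/cscene.png

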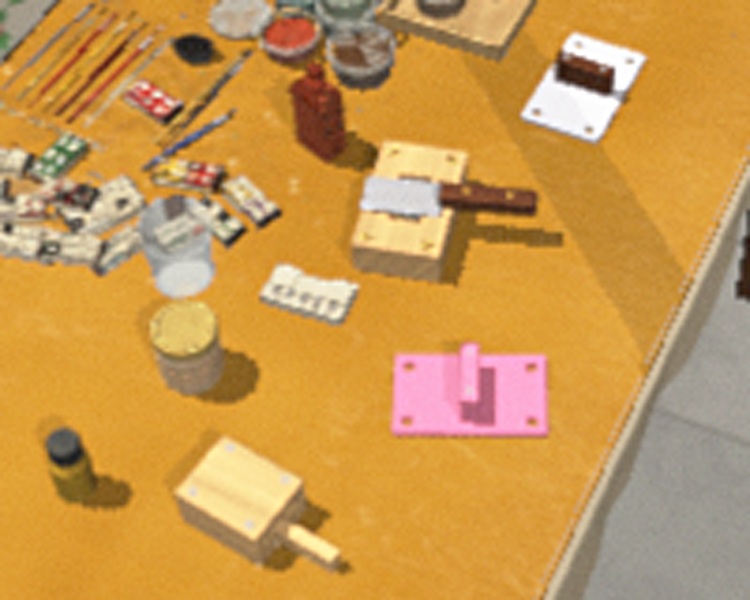

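The crops confirm it: aluminium plate with four holes and a dark wooden bar at ctop (718,243) / cscene (585,85). The pink one has a pink bar and the green one is further off. The holder's slot faces the robot, with its rest bar pointing down at ctop (123,290).

```bash
cat > seg.py <<'E'
from h import *
t=cap('top');s=cap('scene')
def mask(c,lo,hi,roi):
    h=cv2.cvtColor(cv2.GaussianBlur(c['frame'],(0,0),.5),cv2.COLOR_RGB2HSV); m=cv2.inRange(h,lo,hi); z=np.zeros_like(m); x0,y0,x1,y1=roi; z[y0:y1,x0:x1]=m[y0:y1,x0:x1]; return z
def big(m):
    cs=cv2.findContours(m,cv2.RETR_EXTERNAL,cv2.CHAIN_APPROX_NONE)[0]; return max(cs,key=cv2.contourArea)
E
python3 - <<'E'
from seg import *
def hv(c,p): 
    h=cv2.cvtColor(c['frame'],cv2.COLOR_RGB2HSV); return [h[int(round(y)),int(round(x))].tolist() for x,y in p]
T=lambda u,v:(135+u/4-.4,165+v/4-.4); S=lambda u,v:(160+u/3.75-.4,180+v/3.75-.4)
print('plate',hv(t,[T(680,250),T(760,220)]),hv(s,[S(560,110),S(620,60)]))
print('base',hv(t,[T(425,185),T(525,160)]),hv(s,[S(420,155),S(400,230)]),'side',hv(s,[S(400,265)]),hv(t,[T(430,238)]))
print('holder',hv(t,[T(110,220),T(145,200),T(125,290)]),hv(s,[S(240,480),S(315,545)]),'side',hv(s,[S(200,515),S(265,540)]))
print('table',hv(t,[T(250,200),T(600,230)]),hv(s,[S(500,280),S(300,400)]))
print('blade',hv(t,[T(470,165)]),hv(s,[S(400,195)]),'handle',hv(t,[T(500,240)]),hv(s,[S(485,195)]),'bar',hv(t,[T(720,240)]),hv(s,[S(585,75)]))
E
```

```text
plate [[169, 9, 223], [128, 5, 225]] [[150, 2, 245], [0, 0, 254]]
base [[18, 114, 220], [18, 113, 222]] [[21, 97, 249], [21, 108, 247]] side [[16, 119, 152]] [[17, 148, 140]]
holder [[18, 116, 218], [19, 108, 224], [21, 99, 216]] [[24, 94, 252], [24, 87, 255]] side [[16, 121, 160], [17, 119, 156]]
table [[22, 255, 191], [21, 255, 185]] [[19, 188, 225], [19, 190, 226]]
blade [[0, 10, 197]] [[165, 5, 217]] handle [[11, 174, 120]] [[10, 158, 137]] bar [[10, 160, 118]] [[6, 126, 67]]
```

```bash
cat > meas.py <<'E'
from seg import *
def rect(c,lo,hi,roi,z,ko=0,up=8):
    m=mask(c,lo,hi,roi).astype(np.uint8)
    if ko: m=cv2.morphologyEx(m,cv2.MORPH_OPEN,np.ones((ko,ko)))
    q=np.vstack([k for k in cv2.findContours(m,cv2.RETR_EXTERNAL,cv2.CHAIN_APPROX_NONE)[0] if cv2.contourArea(k)>15]).reshape(-1,2)
    P=onz(c,q,z)[:,:2]; (x,y),(w,h),a=cv2.minAreaRect((P*1e3).astype(np.float32))
    if w>h: w,h,a=h,w,a-90   # a: direction of short side (x)
    return np.round([x,y,w,h,(a+90)%180-90],1)
E
python3 - <<'E'
from meas import *
pw=((0,45,190),(30,150,255)); wh=((0,0,150),(180,60,255))
for n,c,rb,rh,rp in(('top',t,(230,190,278,230),(150,205,180,235),(290,205,340,245)),('scene',s,(250,212,290,250),(205,292,245,330),(295,185,335,220))):
    print(n,'base',rect(c,*pw,rb,.036),'holder',rect(c,*pw,rh,.044,5),'plate',rect(c,*wh,rp,.005))
    m=mask(c,*wh,rb); q=big(m).reshape(-1,2); print(' blade',rect(c,*wh,rb,.039))
    hm=mask(c,(0,120,0),(16,255,165),(rb[0],rb[1],rb[2]+30,rb[3]+25)); 
    for k in cv2.findContours(hm,cv2.RETR_EXTERNAL,cv2.CHAIN_APPROX_NONE)[0]:
        if cv2.contourArea(k)>8: 
            P=onz(c,k.reshape(-1,2),.05)[:,:2]*1e3; print(' hnd',len(k),np.round(cv2.minAreaRect(P.astype(np.float32))[0]),np.round(cv2.minAreaRect(P.astype(np.float32))[1:][0]),cv2.boundingRect(k))
    # bar of the plate
    bm=mask(c,(0,60,0),(30,255,150),rp); k=big(bm); P=(onz(c,k.reshape(-1,2),.037)[:,:2]*1e3).astype(np.float32); print(' bar',cv2.minAreaRect(P),cv2.boundingRect(k))
    # rest bar tip
E
```

```text
top base [ 562.1 -109.9   79.6  129.9   13. ] holder [548.8 228.4  62.1  77.4  85. ] plate [ 4.807e+02 -3.390e+02  8.270e+01  1.323e+02 -4.000e-01]
 blade [ 566.6 -106.9   41.9   73.4  -72.8]
 hnd 46 [ 489. -129.] [84. 21.] (254, 216, 12, 21)
 bar ((479.152099609375, -336.92901611328125), (11.431336402893066, 49.90718078613281), 83.91699981689453) (313, 218, 4, 14)
scene base [ 561.6 -105.7   88.1  131.6   12.5] holder [546.4 230.2  66.1  82.   83.2] plate [ 4.780e+02 -3.336e+02  8.260e+01  1.336e+02 -3.000e-01]
 blade [ 564.6 -101.6   43.    73.4  -72.6]
 hnd 58 [ 488. -124.] [83. 37.] (278, 228, 25, 10)
 hnd 19 [ 643. -136.] [ 7. 43.] (250, 212, 3, 10)
 bar ((474.8056335449219, -321.7685546875), (33.59407043457031, 64.92388153076172), 88.613525390625) (308, 194, 15, 11)
```

```bash
cat > go.py <<'E'
from h import *
from scipy.spatial.transform import Rotation as R
def go(p,yaw,flip=0):
    """shift (mm) & turn to TCP p (mm) with tool y along yaw+90deg (tool x along yaw), pointing down"""
    s=ctrl.sense(); q=s['orientation']; A=R.from_quat([*q[1:],q[0]]).as_matrix()
    best=None
    for f in(0,180):
        a=np.radians(yaw+f); x=np.array([np.cos(a),np.sin(a),0]); z=np.array([0,0,-1.]); B=np.c_[x,np.cross(z,x),z]
        r=R.from_matrix(A.T@B).as_rotvec(degrees=True)
        print('f',f,'shift',np.round(A.T@(np.array(p)/1e3-s['eef_pos'])*1e3,1),'turn',np.round(r,1),'q6 after ~',round(s['q'][5],2))
    print('axes x',A[:,0].round(3),'y',A[:,1].round(3),'pos',(s['eef_pos']*1e3).round(1),'F',s['wrist_force'].round(1),'open',round(s['opening']*1e3,1),'t',s['time_s'],'q',s['q'].round(2))
E
python3 - <<'E'
from meas import *
from go import go
pw=((0,45,190),(30,150,255))
m=mask(t,*pw,(150,205,180,250)); k=big(m).reshape(-1,2); print('tip rows',[(int(r),k[k[:,1]==r][:,0].min(),k[k[:,1]==r][:,0].max()) for r in range(226,k[:,1].max()+1)])
for r in(236,243): 
    x=k[k[:,1]==r][:,0]; print(onz(t,[[x.mean(),r]],.022)*1e3)
print('end',onz(t,[[k[k[:,1]==k[:,1].max()][:,0].mean(),k[:,1].max()+.5]],.022)*1e3)
m=mask(s,*pw,(205,292,260,340)); k=big(m).reshape(-1,2); print('scene cols',[(int(c),k[k[:,0]==c][:,1].min(),k[k[:,0]==c][:,1].max()) for c in range(236,k[:,0].max()+1)])
for c in(243,248):
    y=k[k[:,0]==c][:,1]; print(onz(s,[[c,(y.min()+y.max())/2]],.022)*1e3)
go((503,-126,150),17)
E
```

```text
tip rows [(226, np.int32(157), np.int32(172)), (227, np.int32(157), np.int32(172)), (228, np.int32(157), np.int32(172)), (229, np.int32(158), np.int32(171))]
[[nan nan nan]]
[[nan nan nan]]
end [[511.94287363 237.10319505  22.        ]]
scene cols [(236, np.int32(305), np.int32(313)), (237, np.int32(306), np.int32(312)), (238, np.int32(306), np.int32(311)), (239, np.int32(307), np.int32(310)), (240, np.int32(308), np.int32(309))]<stdin>:6: RuntimeWarning: Mean of empty slice.
  ret = ret.dtype.type(ret / rcount)
Traceback (most recent call last):
ValueError: zero-size array to reduction operation minimum which has no identity
```

```bash
python3 - <<'E'
from meas import *
from go import go
pw=((0,45,190),(30,160,255))
for c,roi in((t,(150,231,180,252)),(s,(238,310,262,336))):
    k=big(mask(c,*pw,roi)).reshape(-1,2)
    P=(onz(c,k,.022)[:,:2]*1e3).astype(np.float32); print(cv2.boundingRect(k),cv2.minAreaRect(P),P.min(0),P.max(0))
go((503,-126,150),17)
E
```

```text
(164, 233, 3, 11) ((478.99658203125, 237.52276611328125), (7.7809576988220215, 38.61224365234375), 88.10283660888672) [459.70102 233.00336] [498.29233 242.0311 ]
(238, 320, 13, 10) ((475.0420837402344, 239.69895935058594), (15.489952087402344, 45.48737335205078), 83.65502166748047) [452.32153 230.05228] [497.1316  249.00182]
f 0 shift [-435.1  342.8   98.3] turn [  -0.     0.  -178.1] q6 after ~ -0.26
f 180 shift [-435.1  342.8   98.3] turn [0.  0.  1.9] q6 after ~ -0.26
axes x [-0.946 -0.324 -0.   ] y [-0.324  0.946  0.   ] pos [ 202.4 -591.3  248.3] F [ 0.3 -0.6 -1. ] open 85.5 t 0.5 q [-0.98  0.38  0.01 -0.   -1.19 -0.26]
```

Call:
{"name": "step_arm", "arguments": {
  "steps": [
    {"tx": -30, "ty": 24, "tz": 7, "claw": 0},
    {"tx": -60, "ty": 47, "tz": 14, "claw": 0},
    {"tx": -90, "ty": 71, "tz": 20, "claw": 0},
    {"tx": -120, "ty": 95, "tz": 27, "claw": 0},
    {"tx": -150, "ty": 118, "tz": 34, "claw": 0},
    {"tx": -180, "ty": 142, "tz": 41, "claw": 0},
    {"tx": -210, "ty": 165, "tz": 47, "claw": 0},
    {"tx": -240, "ty": 189, "tz": 54, "claw": 0},
    {"tx": -270, "ty": 213, "tz": 61, "claw": 0},
    {"tx": -300, "ty": 236, "tz": 68, "claw": 0},
    {"tx": -330, "ty": 260, "tz": 75, "claw": 0},
    {"tx": -360, "ty": 284, "tz": 81, "claw": 0},
    {"tx": -390, "ty": 307, "tz": 88, "claw": 0},
    {"tx": -415, "ty": 327, "tz": 94, "az": 1.9, "claw": 0},
    {"tx": -435, "ty": 343, "tz": 98, "az": 1.9, "claw": 0},
    {"tx": -435, "ty": 343, "tz": 98, "az": 1.9, "claw": 0},
    {"tx": -435, "ty": 343, "tz": 98, "az": 1.9, "claw": 0}
  ]
}}

```text
invalid input
```

```bash
python3 - <<'E'
from go import *
go((503,-126,43),17)
cs=cap('scene')
cv2.imwrite('pics/a1.png',cv2.resize(cs['frame'][180:290,220:360,::-1],None,fx=5,fy=5,interpolation=cv2.INTER_CUBIC))
E
```

```text
f 0 shift [-435.   342.8  205.3] turn [  -0.     0.  -178.1] q6 after ~ -0.26
f 180 shift [-435.   342.8  205.3] turn [0.  0.  1.9] q6 after ~ -0.26
axes x [-0.946 -0.324 -0.   ] y [-0.324  0.946  0.   ] pos [ 202.4 -591.3  248.3] F [ 0.3 -0.6 -1. ] open 85.5 t 0.5 q [-0.98  0.38  0.01 -0.   -1.19 -0.26]
```

View pics/a1.png

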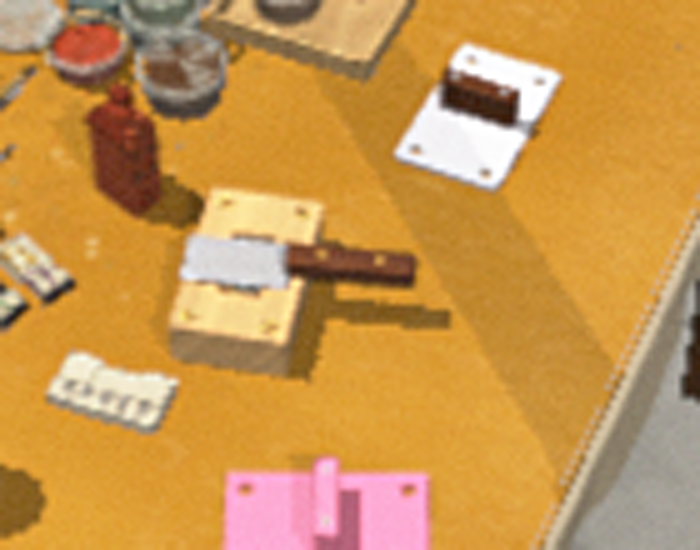

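The arm did not move because the call was invalid, so the picture shows the unchanged scene. I'll retry with every key in each row.

Call:
{"name": "step_arm", "arguments": {
  "steps": [
    {"tx": -60, "ty": 47, "tz": 14, "ax": 0, "ay": 0, "az": 0, "claw": 0},
    {"tx": -120, "ty": 95, "tz": 27, "ax": 0, "ay": 0, "az": 0, "claw": 0},
    {"tx": -240, "ty": 189, "tz": 54, "ax": 0, "ay": 0, "az": 0, "claw": 0},
    {"tx": -360, "ty": 284, "tz": 81, "ax": 0, "ay": 0, "az": 0, "claw": 0},
    {"tx": -435, "ty": 343, "tz": 98, "ax": 0, "ay": 0, "az": 1.9, "claw": 0},
    {"tx": -435, "ty": 343, "tz": 98, "ax": 0, "ay": 0, "az": 1.9, "claw": 0},
    {"tx": -435, "ty": 343, "tz": 98, "ax": 0, "ay": 0, "az": 1.9, "claw": 0},
    {"tx": -435, "ty": 343, "tz": 98, "ax": 0, "ay": 0, "az": 1.9, "claw": 0},
    {"tx": -435, "ty": 343, "tz": 98, "ax": 0, "ay": 0, "az": 1.9, "claw": 0},
    {"tx": -435, "ty": 343, "tz": 98, "ax": 0, "ay": 0, "az": 1.9, "claw": 0},
    {"tx": -435, "ty": 343, "tz": 98, "ax": 0, "ay": 0, "az": 1.9, "claw": 0},
    {"tx": -435, "ty": 343, "tz": 98, "ax": 0, "ay": 0, "az": 1.9, "claw": 0},
    {"tx": -435, "ty": 343, "tz": 98, "ax": 0, "ay": 0, "az": 1.9, "claw": 0},
    {"tx": -435, "ty": 343, "tz": 98, "ax": 0, "ay": 0, "az": 1.9, "claw": 0},
    {"tx": -435, "ty": 343, "tz": 98, "ax": 0, "ay": 0, "az": 1.9, "claw": 0},
    {"tx": -435, "ty": 343, "tz": 98, "ax": 0, "ay": 0, "az": 1.9, "claw": 0},
    {"tx": -435, "ty": 343, "tz": 98, "ax": 0, "ay": 0, "az": 1.9, "claw": 0}
  ]
}}

```text
time_s: 1.97
eef_pos: [0.5026, -0.126, 0.1504]
orientation: [-0.0, -0.148, 0.989, 0.0]
wrist_force: [0.1, -0.9, 0.1]
opening: 0.0426
gripper_force: 0.0
```

```bash
python3 - <<'E'
from go import *
go((503,-126,43),17)
cs=cap('scene')
cv2.imwrite('pics/a2.png',cv2.resize(cs['frame'][180:290,220:360,::-1],None,fx=5,fy=5,interpolation=cv2.INTER_CUBIC))
E
```

```text
f 0 shift [-4.000e-01 -1.000e-01  1.074e+02] turn [   0.    0. -180.] q6 after ~ -1.34
f 180 shift [-4.000e-01 -1.000e-01  1.074e+02] turn [ 0. -0.  0.] q6 after ~ -1.34
axes x [-0.956 -0.292  0.   ] y [-0.292  0.956  0.   ] pos [ 502.6 -126.   150.4] F [ 0.1 -0.9  0.1] open 42.6 t 1.9667 q [ 0.07  0.3  -0.39  0.   -0.88 -1.34]
```

Call:
{"name": "step_arm", "arguments": {
  "steps": [
    {"tx": 0, "ty": 0, "tz": 30, "ax": 0, "ay": 0, "az": 0, "claw": 0},
    {"tx": 0, "ty": 0, "tz": 60, "ax": 0, "ay": 0, "az": 0, "claw": 0},
    {"tx": 0, "ty": 0, "tz": 80, "ax": 0, "ay": 0, "az": 0, "claw": 0},
    {"tx": 0, "ty": 0, "tz": 95, "ax": 0, "ay": 0, "az": 0, "claw": 0},
    {"tx": 0, "ty": 0, "tz": 107, "ax": 0, "ay": 0, "az": 0, "claw": 0},
    {"tx": 0, "ty": 0, "tz": 107, "ax": 0, "ay": 0, "az": 0, "claw": 0},
    {"tx": 0, "ty": 0, "tz": 107, "ax": 0, "ay": 0, "az": 0, "claw": 0},
    {"tx": 0, "ty": 0, "tz": 107, "ax": 0, "ay": 0, "az": 0, "claw": 1},
    {"tx": 0, "ty": 0, "tz": 107, "ax": 0, "ay": 0, "az": 0, "claw": 1},
    {"tx": 0, "ty": 0, "tz": 107, "ax": 0, "ay": 0, "az": 0, "claw": 1},
    {"tx": 0, "ty": 0, "tz": 107, "ax": 0, "ay": 0, "az": 0, "claw": 1},
    {"tx": 0, "ty": 0, "tz": 107, "ax": 0, "ay": 0, "az": 0, "claw": 1},
    {"tx": 0, "ty": 0, "tz": 107, "ax": 0, "ay": 0, "az": 0, "claw": 1}
  ]
}}

```text
time_s: 3.1
eef_pos: [0.5036, -0.1262, 0.0446]
orientation: [0.001, -0.148, 0.989, -0.0]
wrist_force: [-2.0, -2.6, 6.3]
opening: 0.0191
gripper_force: 60.3
```

Call:
{"name": "step_arm", "arguments": {
  "steps": [
    {"tx": 0, "ty": 0, "tz": -15, "ax": 0, "ay": 0, "az": 0, "claw": 1},
    {"tx": 0, "ty": 0, "tz": -30, "ax": 0, "ay": 0, "az": 0, "claw": 1},
    {"tx": 0, "ty": 0, "tz": -50, "ax": 0, "ay": 0, "az": 0, "claw": 1},
    {"tx": 0, "ty": 0, "tz": -70, "ax": 0, "ay": 0, "az": 0, "claw": 1},
    {"tx": 0, "ty": 0, "tz": -70, "ax": 0, "ay": 0, "az": 0, "claw": 1},
    {"tx": 0, "ty": 0, "tz": -70, "ax": 0, "ay": 0, "az": 0, "claw": 1}
  ]
}}

```text
time_s: 3.6
eef_pos: [0.5033, -0.1256, 0.1142]
orientation: [0.001, -0.148, 0.989, 0.0]
wrist_force: [0.3, -0.1, -2.2]
opening: 0.019
gripper_force: 59.4
```

```bash
python3 - <<'E'
from go import *
go((392,247,113),-6.5)
E
```

```text
f 0 shift [ -2.5 388.8   1.1] turn [  -0.2    0.  -156.5] q6 after ~ -1.34
f 180 shift [ -2.5 388.8   1.1] turn [ 0.   0.1 23.5] q6 after ~ -1.34
axes x [-0.956 -0.292 -0.003] y [-0.292  0.956 -0.   ] pos [ 503.3 -125.6  114.2] F [ 0.3 -0.1 -2.2] open 19.0 t 3.6 q [ 0.07  0.35 -0.43 -0.   -0.79 -1.34]
```

Call:
{"name": "step_arm", "arguments": {
  "steps": [
    {"tx": 0, "ty": 15, "tz": 0, "ax": 0, "ay": 0, "az": 1, "claw": 1},
    {"tx": 0, "ty": 40, "tz": 0, "ax": 0, "ay": 0, "az": 2, "claw": 1},
    {"tx": 0, "ty": 70, "tz": 0, "ax": 0, "ay": 0, "az": 4, "claw": 1},
    {"tx": 0, "ty": 100, "tz": 0, "ax": 0, "ay": 0, "az": 6, "claw": 1},
    {"tx": 0, "ty": 130, "tz": 0, "ax": 0, "ay": 0, "az": 8, "claw": 1},
    {"tx": 0, "ty": 160, "tz": 0, "ax": 0, "ay": 0, "az": 10, "claw": 1},
    {"tx": 0, "ty": 190, "tz": 0, "ax": 0, "ay": 0, "az": 12, "claw": 1},
    {"tx": 0, "ty": 220, "tz": 0, "ax": 0, "ay": 0, "az": 14, "claw": 1},
    {"tx": 0, "ty": 250, "tz": 0, "ax": 0, "ay": 0, "az": 16, "claw": 1},
    {"tx": 0, "ty": 280, "tz": 0, "ax": 0, "ay": 0, "az": 18, "claw": 1},
    {"tx": 0, "ty": 310, "tz": 0, "ax": 0, "ay": 0, "az": 20, "claw": 1},
    {"tx": 0, "ty": 340, "tz": 0, "ax": 0, "ay": 0, "az": 22, "claw": 1},
    {"tx": 0, "ty": 370, "tz": 0, "ax": 0, "ay": 0, "az": 23.5, "claw": 1},
    {"tx": -2, "ty": 388, "tz": 0, "ax": 0, "ay": 0, "az": 23.5, "claw": 1},
    {"tx": -2, "ty": 388, "tz": 0, "ax": 0, "ay": 0, "az": 23.5, "claw": 1},
    {"tx": -2, "ty": 388, "tz": 0, "ax": 0, "ay": 0, "az": 23.5, "claw": 1},
    {"tx": -2, "ty": 388, "tz": 0, "ax": 0, "ay": 0, "az": 23.5, "claw": 1},
    {"tx": -2, "ty": 388, "tz": 0, "ax": 0, "ay": 0, "az": 23.5, "claw": 1}
  ]
}}

```text
time_s: 5.1
eef_pos: [0.3911, 0.2445, 0.1127]
orientation: [-0.001, 0.057, 0.998, -0.001]
wrist_force: [-0.1, 0.6, -0.1]
opening: 0.019
gripper_force: 59.4
```

```bash
python3 - <<'E'
from go import *
go((392,247,113),-6.5)
a=cap('scene');b=cap('top')
f=lambda c,x,y:cv2.resize(c['frame'][y:y+100,x:x+100,::-1],None,fx=4,fy=4,interpolation=cv2.INTER_CUBIC)
cv2.imwrite('pics/a3.png',np.hstack([f(a,190,270),f(b,120,190)]))
E
```

```text
f 0 shift [-0.6  2.6 -0.3] turn [-1.000e-01  1.000e-01  1.799e+02] q6 after ~ -2.6
f 180 shift [-0.6  2.6 -0.3] turn [-0.1 -0.1 -0.1] q6 after ~ -2.6
axes x [-0.993  0.115  0.001] y [ 0.115  0.993 -0.001] pos [391.1 244.5 112.7] F [-0.1  0.6 -0.1] open 19.0 t 5.1 q [ 0.91  0.27 -0.57 -0.   -0.74 -2.6 ]
```

View pics/a3.png

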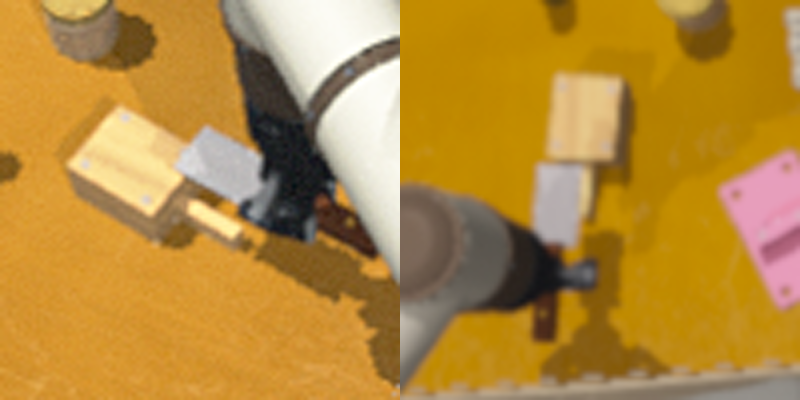

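Left (scene): the blade at (225,162) points at the holder's slot face. Right (top): the blade at (558,200) is short of the holder at (588,118), and the sideways offset there is parallax from the height. Now to measure the held blade.

```bash
python3 - <<'E'
from meas import *
wh=((0,0,120),(180,60,255))
print(rect(t,*wh,(150,228,168,256),.107),rect(s,*wh,(230,296,258,325),.107))
E
```

```text
[459.5 236.5  39.3  70.   82.9] [454.7 240.5  42.3  74.8  80.5]
```

Call:
{"name": "step_arm", "arguments": {
  "steps": [
    {"tx": 0, "ty": 3, "tz": 20, "ax": 0, "ay": 0, "az": 0.4, "claw": 1},
    {"tx": 0, "ty": 3, "tz": 45, "ax": 0, "ay": 0, "az": 0.4, "claw": 1},
    {"tx": 0, "ty": 3, "tz": 65, "ax": 0, "ay": 0, "az": 0.4, "claw": 1},
    {"tx": 0, "ty": 3, "tz": 74, "ax": 0, "ay": 0, "az": 0.4, "claw": 1},
    {"tx": 0, "ty": 3, "tz": 79, "ax": 0, "ay": 0, "az": 0.4, "claw": 1},
    {"tx": 0, "ty": 3, "tz": 79, "ax": 0, "ay": 0, "az": 0.4, "claw": 1},
    {"tx": 0, "ty": 3, "tz": 79, "ax": 0, "ay": 0, "az": 0.4, "claw": 1}
  ]
}}

```text
time_s: 5.88
eef_pos: [0.3923, 0.2491, 0.0349]
orientation: [0.0, 0.06, 0.998, 0.0]
wrist_force: [-0.1, 0.6, -0.6]
opening: 0.0195
gripper_force: 59.4
```

```bash
python3 - <<'E'
from meas import *
from go import go
wh=((0,0,120),(180,60,255))
a=cv2.resize(t['frame'][195:265,130:200,::-1],None,fx=6,fy=6,interpolation=cv2.INTER_CUBIC)
b=cv2.resize(s['frame'][285:345,195:255,::-1],None,fx=6,fy=6,interpolation=cv2.INTER_CUBIC)
cv2.imwrite('pics/a4.png',np.hstack([a[:360,:420],b]))
for c,r in((t,(150,225,175,256)),(s,(225,296,262,335))):
    k=big(mask(c,*wh,r)); print(cv2.boundingRect(k),rect(c,*wh,r,.027))
go((392,247,33),-7)
E
```

```text
(158, 234, 12, 20) [458.8 240.5  40.2  73.1  80. ]
(235, 317, 23, 18) [476.1 203.3  68.6 132.8  18.7]
f 0 shift [ 0.1 -2.4  2.3] turn [-1.000e-01  2.000e-01 -1.799e+02] q6 after ~ -2.61
f 180 shift [ 0.1 -2.4  2.3] turn [0.1 0.1 0.1] q6 after ~ -2.61
axes x [-0.993  0.12  -0.001] y [0.12  0.993 0.002] pos [392.4 249.4  35.3] F [ 0.  -0.2 -0.8] open 19.0 t 5.9833 q [ 0.92  0.4  -0.64  0.   -0.53 -2.61]
```

View pics/a4.png

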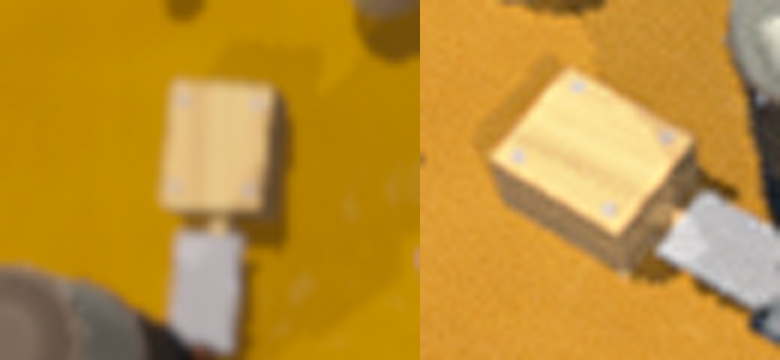

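Call:
{"name": "step_arm", "arguments": {
  "steps": [
    {"tx": 0, "ty": -1.3, "tz": 1.5, "ax": 0, "ay": 0, "az": 0, "claw": 1},
    {"tx": -5, "ty": -1.3, "tz": 1.5, "ax": 0, "ay": 0, "az": 0, "claw": 1},
    {"tx": -10, "ty": -1.3, "tz": 1.5, "ax": 0, "ay": 0, "az": 0, "claw": 1},
    {"tx": -15, "ty": -1.3, "tz": 1.5, "ax": 0, "ay": 0, "az": 0, "claw": 1},
    {"tx": -19, "ty": -1.3, "tz": 1.5, "ax": 0, "ay": 0, "az": 0, "claw": 1},
    {"tx": -22, "ty": -1.3, "tz": 1.5, "ax": 0, "ay": 0, "az": 0, "claw": 1},
    {"tx": -25, "ty": -1.3, "tz": 1.5, "ax": 0, "ay": 0, "az": 0, "claw": 1},
    {"tx": -25, "ty": -1.3, "tz": 1.5, "ax": 0, "ay": 0, "az": 0, "claw": 1}
  ]
}}

```text
time_s: 6.65
eef_pos: [0.417, 0.2444, 0.0328]
orientation: [0.0, 0.061, 0.998, 0.0]
wrist_force: [-0.8, 0.2, -1.1]
opening: 0.0193
gripper_force: 59.4
```

Call:
{"name": "step_arm", "arguments": {
  "steps": [
    {"tx": -4, "ty": 0, "tz": 0, "ax": 0, "ay": 0, "az": 0, "claw": 1},
    {"tx": -9, "ty": 0, "tz": 0, "ax": 0, "ay": 0, "az": 0, "claw": 1},
    {"tx": -14, "ty": 0, "tz": 0, "ax": 0, "ay": 0, "az": 0, "claw": 1},
    {"tx": -19, "ty": 0, "tz": 0, "ax": 0, "ay": 0, "az": 0, "claw": 1},
    {"tx": -24, "ty": 0, "tz": 0, "ax": 0, "ay": 0, "az": 0, "claw": 1},
    {"tx": -29, "ty": 0, "tz": 0, "ax": 0, "ay": 0, "az": 0, "claw": 1},
    {"tx": -34, "ty": 0, "tz": 0, "ax": 0, "ay": 0, "az": 0, "claw": 1},
    {"tx": -38, "ty": 0, "tz": 0, "ax": 0, "ay": 0, "az": 0, "claw": 1},
    {"tx": -40, "ty": 0, "tz": 0, "ax": 0, "ay": 0, "az": 0, "claw": 1},
    {"tx": -40, "ty": 0, "tz": 0, "ax": 0, "ay": 0, "az": 0, "claw": 1}
  ]
}}

```text
time_s: 7.48
eef_pos: [0.4566, 0.2396, 0.0327]
orientation: [0.0, 0.06, 0.998, 0.0]
wrist_force: [-0.2, -0.4, -1.4]
opening: 0.0187
gripper_force: 59.4
```

Call:
{"name": "step_arm", "arguments": {
  "steps": [
    {"tx": -2, "ty": 0, "tz": 0.5, "ax": 0, "ay": 0, "az": 0, "claw": 1},
    {"tx": -4, "ty": 0, "tz": 1, "ax": 0, "ay": 0, "az": 0, "claw": 1},
    {"tx": -6, "ty": 0, "tz": 1, "ax": 0, "ay": 0, "az": 0, "claw": 1},
    {"tx": -7, "ty": 0, "tz": 1, "ax": 0, "ay": 0, "az": 0, "claw": 1},
    {"tx": -8, "ty": 0, "tz": 1, "ax": 0, "ay": 0, "az": 0, "claw": 1},
    {"tx": -9, "ty": 0, "tz": 1, "ax": 0, "ay": 0, "az": 0, "claw": 1},
    {"tx": -10, "ty": 0, "tz": 1, "ax": 0, "ay": 0, "az": 0, "claw": 1}
  ]
}}

```text
time_s: 8.07
eef_pos: [0.4661, 0.2384, 0.0318]
orientation: [-0.0, 0.06, 0.998, 0.0]
wrist_force: [0.7, 0.0, -0.6]
opening: 0.019
gripper_force: 59.4
```

Call:
{"name": "step_arm", "arguments": {
  "steps": [
    {"tx": -0.5, "ty": 0, "tz": 0, "ax": 0, "ay": 0, "az": 0, "claw": 1},
    {"tx": -1, "ty": 0, "tz": 0, "ax": 0, "ay": 0, "az": 0, "claw": 1},
    {"tx": -1.5, "ty": 0, "tz": 0, "ax": 0, "ay": 0, "az": 0, "claw": 1},
    {"tx": -2, "ty": 0, "tz": 0, "ax": 0, "ay": 0, "az": 0, "claw": 1},
    {"tx": -2.5, "ty": 0, "tz": 0, "ax": 0, "ay": 0, "az": 0, "claw": 1},
    {"tx": -3, "ty": 0, "tz": 0, "ax": 0, "ay": 0, "az": 0, "claw": 1},
    {"tx": -3, "ty": 0, "tz": 0, "ax": 0, "ay": 0, "az": 0, "claw": 1}
  ]
}}

```text
time_s: 8.65
eef_pos: [0.4682, 0.238, 0.0316]
orientation: [-0.001, 0.06, 0.998, -0.0]
wrist_force: [-5.1, 2.0, 1.0]
opening: 0.0192
gripper_force: 59.6
```

Call:
{"name": "step_arm", "arguments": {
  "steps": [
    {"tx": -0.5, "ty": 0, "tz": 0, "ax": 0, "ay": 0, "az": 0, "claw": 1},
    {"tx": -1, "ty": 0, "tz": 0, "ax": 0, "ay": 0, "az": 0, "claw": 1},
    {"tx": -1.5, "ty": 0, "tz": 0, "ax": 0, "ay": 0, "az": 0, "claw": 1},
    {"tx": -1.5, "ty": 0, "tz": 0, "ax": 0, "ay": 0, "az": 0, "claw": 1},
    {"tx": -1.5, "ty": 0, "tz": 0, "ax": 0, "ay": 0, "az": 0, "claw": 1}
  ]
}}

```text
time_s: 9.07
eef_pos: [0.4683, 0.2377, 0.0315]
orientation: [-0.002, 0.06, 0.998, -0.001]
wrist_force: [-10.6, 4.4, 1.9]
opening: 0.0187
gripper_force: 59.9
```

```bash
python3 - <<'E'
from meas import *
from go import go
a=cv2.resize(t['frame'][205:265,140:200,::-1],None,fx=6,fy=6,interpolation=cv2.INTER_CUBIC)
b=cv2.resize(s['frame'][285:345,205:265,::-1],None,fx=6,fy=6,interpolation=cv2.INTER_CUBIC)
cv2.imwrite('pics/a5.png',np.hstack([a,b]))
go((468,238,22),-7)
E
```

```text
f 0 shift [0.3 0.3 9.5] turn [   0.3   -0.2 -179.9] q6 after ~ -2.47
f 180 shift [0.3 0.3 9.5] turn [-0.1 -0.2  0.1] q6 after ~ -2.47
axes x [-0.993  0.12   0.003] y [ 0.12   0.993 -0.002] pos [468.3 237.7  31.5] F [-10.    4.9   2.9] open 18.6 t 9.1667 q [ 0.78  0.48 -0.49 -0.   -0.6  -2.47]
```

View pics/a5.png

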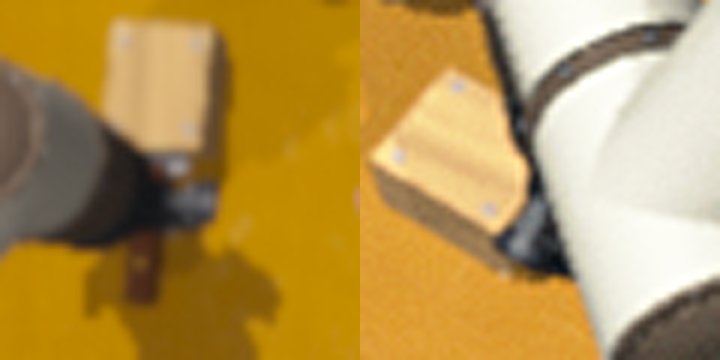

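The picture shows only a short bit of blade (about 8 mm, crop (178,165)) outside the slot, and the contact is hard. It is home, so I lower a little and release.

Call:
{"name": "step_arm", "arguments": {
  "steps": [
    {"tx": 0, "ty": 0, "tz": 0.8, "ax": 0, "ay": 0, "az": 0, "claw": 1},
    {"tx": 0, "ty": 0, "tz": 0.8, "ax": 0, "ay": 0, "az": 0, "claw": 1},
    {"tx": 0, "ty": 0, "tz": 0.8, "ax": 0, "ay": 0, "az": 0, "claw": 0},
    {"tx": 0, "ty": 0, "tz": 0.8, "ax": 0, "ay": 0, "az": 0, "claw": 0},
    {"tx": 0, "ty": 0, "tz": 0.8, "ax": 0, "ay": 0, "az": 0, "claw": 0},
    {"tx": 0, "ty": 0, "tz": 0.8, "ax": 0, "ay": 0, "az": 0, "claw": 0},
    {"tx": 0, "ty": 0, "tz": 0.8, "ax": 0, "ay": 0, "az": 0, "claw": 0},
    {"tx": 2, "ty": 0, "tz": -20, "ax": 0, "ay": 0, "az": 0, "claw": 0},
    {"tx": 2, "ty": 0, "tz": -50, "ax": 0, "ay": 0, "az": 0, "claw": 0},
    {"tx": 2, "ty": 0, "tz": -90, "ax": 0, "ay": 0, "az": 0, "claw": 0},
    {"tx": 2, "ty": 0, "tz": -120, "ax": 0, "ay": 0, "az": 0, "claw": 0},
    {"tx": 2, "ty": 0, "tz": -120, "ax": 0, "ay": 0, "az": 0, "claw": 0}
  ]
}}

```text
time_s: 10.17
eef_pos: [0.4721, 0.2405, 0.1588]
orientation: [0.006, 0.059, 0.998, 0.004]
wrist_force: [0.8, 0.9, 0.5]
opening: 0.0426
gripper_force: 0.0
```

```bash
python3 - <<'E'
from go import *
go((480,-337.5,150),0)
E
```

```text
f 0 shift [ -76.5 -573.     4. ] turn [  1.   -0.8 173.2] q6 after ~ -2.47
f 180 shift [ -76.5 -573.     4. ] turn [ 0.5  0.6 -6.8] q6 after ~ -2.47
axes x [-0.993  0.119 -0.01 ] y [0.119 0.993 0.01 ] pos [472.1 240.5 158.8] F [0.8 0.9 0.5] open 42.6 t 10.1667 q [ 0.78  0.3  -0.36  0.   -0.89 -2.47]
```

Call:
{"name": "step_arm", "arguments": {
  "steps": [
    {"tx": -4, "ty": -30, "tz": 0, "ax": 0, "ay": 0, "az": 0, "claw": 0},
    {"tx": -9, "ty": -65, "tz": 0, "ax": 0, "ay": 0, "az": 0, "claw": 0},
    {"tx": -76, "ty": -573, "tz": 0, "ax": 0, "ay": 0, "az": -6.8, "claw": 0},
    {"tx": -76, "ty": -573, "tz": 0, "ax": 0, "ay": 0, "az": -6.8, "claw": 0},
    {"tx": -76, "ty": -573, "tz": 0, "ax": 0, "ay": 0, "az": -6.8, "claw": 0},
    {"tx": -76, "ty": -573, "tz": 0, "ax": 0, "ay": 0, "az": -6.8, "claw": 0},
    {"tx": -76, "ty": -573, "tz": 0, "ax": 0, "ay": 0, "az": -6.8, "claw": 0},
    {"tx": -76, "ty": -573, "tz": 0, "ax": 0, "ay": 0, "az": -6.8, "claw": 0},
    {"tx": -76, "ty": -573, "tz": 0, "ax": 0, "ay": 0, "az": -6.8, "claw": 0},
    {"tx": -76, "ty": -573, "tz": 0, "ax": 0, "ay": 0, "az": -6.8, "claw": 0},
    {"tx": -76, "ty": -573, "tz": 0, "ax": 0, "ay": 0, "az": -6.8, "claw": 0},
    {"tx": -76, "ty": -573, "tz": 0, "ax": 0, "ay": 0, "az": -6.8, "claw": 0},
    {"tx": -76, "ty": -573, "tz": 0, "ax": 0, "ay": 0, "az": -6.8, "claw": 0},
    {"tx": -76, "ty": -573, "tz": 0, "ax": 0, "ay": 0, "az": -6.8, "claw": 0},
    {"tx": -76, "ty": -573, "tz": 0, "ax": 0, "ay": 0, "az": -6.8, "claw": 0},
    {"tx": -76, "ty": -573, "tz": 0, "ax": 0, "ay": 0, "az": -6.8, "claw": 0},
    {"tx": -76, "ty": -573, "tz": 0, "ax": 0, "ay": 0, "az": -6.8, "claw": 0},
    {"tx": -76, "ty": -573, "tz": 0, "ax": 0, "ay": 0, "az": -6.8, "claw": 0},
    {"tx": -76, "ty": -573, "tz": 0, "ax": 0, "ay": 0, "az": -6.8, "claw": 0}
  ]
}}

```text
time_s: 11.75
eef_pos: [0.4751, -0.3386, 0.1518]
orientation: [-0.0, 0.0, 1.0, 0.0]
wrist_force: [0.5, -0.2, -0.1]
opening: 0.0427
gripper_force: 0.0
```

```bash
python3 - <<'E'
from meas import *
from go import go
go((480,-337,25),-.4)
pw=((0,45,190),(30,150,255))
print('base top',rect(t,*pw,(230,190,278,230),.036),'scene',rect(s,*pw,(250,212,290,250),.036))
# scraper handle at holder & blade stub
for c,r in((t,(150,225,185,262)),(s,(225,305,275,350))):
    hm=mask(c,(0,120,0),(16,255,165),r); k=big(hm); P=(onz(c,k.reshape(-1,2),.040)[:,:2]*1e3).astype(np.float32); print('handle',cv2.boundingRect(k),cv2.minAreaRect(P))
a=cv2.resize(t['frame'][200:265,140:205,::-1],None,fx=6,fy=6,interpolation=cv2.INTER_CUBIC)
b=cv2.resize(s['frame'][285:350,205:270,::-1],None,fx=6,fy=6,interpolation=cv2.INTER_CUBIC)
cv2.imwrite('pics/a6.png',np.hstack([a,b]))
E
```

```text
f 0 shift [ -4.6   1.6 127.1] turn [  -0.    -0.  -179.6] q6 after ~ -1.23
f 180 shift [ -4.6   1.6 127.1] turn [-0.   0.   0.4] q6 after ~ -1.23
axes x [-1. -0. -0.] y [-0.  1. -0.] pos [ 475.4 -338.6  152.1] F [ 0.6  0.3 -0.5] open 42.6 t 11.85 q [-0.34  0.4  -0.23 -0.   -0.94 -1.23]
base top [555.2 -84.3  76.3  79.1 -76.1] scene [ 558.8 -106.7   82.5  132.4   12.7]
handle (161, 233, 8, 23) ((453.87994384765625, 235.4367218017578), (23.57943344116211, 83.45043182373047), 84.56038665771484)
handle (236, 317, 28, 20) ((451.11688232421875, 247.23898315429688), (28.627216339111328, 92.36723327636719), 81.08586120605469)
```

View pics/a6.png

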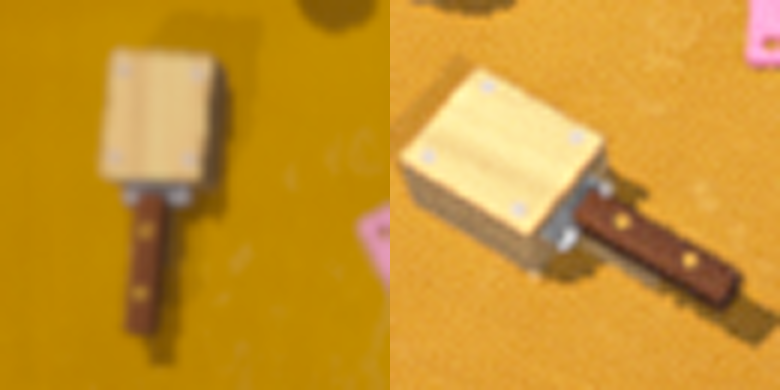

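Only a stub of blade shows outside the slot, at the crop's (158,195) left and (568,222) right. The handle lies straight on the rest bar, so the scraper is home and released. Next is the plate.

Call:
{"name": "step_arm", "arguments": {
  "steps": [
    {"tx": -4.6, "ty": 0.6, "tz": 40, "ax": 0, "ay": 0, "az": 0.4, "claw": 0},
    {"tx": -4.6, "ty": 0.6, "tz": 75, "ax": 0, "ay": 0, "az": 0.4, "claw": 0},
    {"tx": -4.6, "ty": 0.6, "tz": 100, "ax": 0, "ay": 0, "az": 0.4, "claw": 0},
    {"tx": -4.6, "ty": 0.6, "tz": 115, "ax": 0, "ay": 0, "az": 0.4, "claw": 0},
    {"tx": -4.6, "ty": 0.6, "tz": 124, "ax": 0, "ay": 0, "az": 0.4, "claw": 0},
    {"tx": -4.6, "ty": 0.6, "tz": 126, "ax": 0, "ay": 0, "az": 0.4, "claw": 0},
    {"tx": -4.6, "ty": 0.6, "tz": 126, "ax": 0, "ay": 0, "az": 0.4, "claw": 0},
    {"tx": -4.6, "ty": 0.6, "tz": 126, "ax": 0, "ay": 0, "az": 0.4, "claw": 0},
    {"tx": -4.6, "ty": 0.6, "tz": 126, "ax": 0, "ay": 0, "az": 0.4, "claw": 1},
    {"tx": -4.6, "ty": 0.6, "tz": 126, "ax": 0, "ay": 0, "az": 0.4, "claw": 1},
    {"tx": -4.6, "ty": 0.6, "tz": 126, "ax": 0, "ay": 0, "az": 0.4, "claw": 1},
    {"tx": -4.6, "ty": 0.6, "tz": 126, "ax": 0, "ay": 0, "az": 0.4, "claw": 1},
    {"tx": -4.6, "ty": 0.6, "tz": 126, "ax": 0, "ay": 0, "az": 0.4, "claw": 1},
    {"tx": -4.6, "ty": 0.6, "tz": 126, "ax": 0, "ay": 0, "az": 0.4, "claw": 1},
    {"tx": -4.6, "ty": 0.6, "tz": 126, "ax": 0, "ay": 0, "az": 0.4, "claw": 1}
  ]
}}

```text
time_s: 13.1
eef_pos: [0.4805, -0.3395, 0.0272]
orientation: [0.001, 0.004, 1.0, -0.0]
wrist_force: [-0.2, 1.8, 5.9]
opening: 0.0154
gripper_force: 60.3
```

Call:
{"name": "step_arm", "arguments": {
  "steps": [
    {"tx": 0, "ty": 0, "tz": -15, "ax": 0, "ay": 0, "az": 0, "claw": 1},
    {"tx": 0, "ty": 0, "tz": -35, "ax": 0, "ay": 0, "az": 0, "claw": 1},
    {"tx": 0, "ty": 0, "tz": -55, "ax": 0, "ay": 0, "az": 0, "claw": 1},
    {"tx": 0, "ty": 0, "tz": -75, "ax": 0, "ay": 0, "az": 0, "claw": 1},
    {"tx": -5, "ty": 15, "tz": -85, "ax": 0, "ay": 0, "az": -1, "claw": 1},
    {"tx": -14, "ty": 40, "tz": -85, "ax": 0, "ay": 0, "az": -2, "claw": 1},
    {"tx": -25, "ty": 70, "tz": -85, "ax": 0, "ay": 0, "az": -4, "claw": 1},
    {"tx": -36, "ty": 100, "tz": -85, "ax": 0, "ay": 0, "az": -6, "claw": 1},
    {"tx": -47, "ty": 130, "tz": -85, "ax": 0, "ay": 0, "az": -8, "claw": 1},
    {"tx": -58, "ty": 160, "tz": -85, "ax": 0, "ay": 0, "az": -10, "claw": 1},
    {"tx": -68, "ty": 190, "tz": -85, "ax": 0, "ay": 0, "az": -12, "claw": 1},
    {"tx": -76, "ty": 214, "tz": -85, "ax": 0, "ay": 0, "az": -13, "claw": 1},
    {"tx": -80, "ty": 225, "tz": -85, "ax": 0, "ay": 0, "az": -13.4, "claw": 1},
    {"tx": -81.5, "ty": 228.5, "tz": -85, "ax": 0, "ay": 0, "az": -13.4, "claw": 1},
    {"tx": -81.5, "ty": 228.5, "tz": -85, "ax": 0, "ay": 0, "az": -13.4, "claw": 1},
    {"tx": -81.5, "ty": 228.5, "tz": -85, "ax": 0, "ay": 0, "az": -13.4, "claw": 1},
    {"tx": -81.5, "ty": 228.5, "tz": -85, "ax": 0, "ay": 0, "az": -13.4, "claw": 1}
  ]
}}

```text
time_s: 14.52
eef_pos: [0.5625, -0.1127, 0.1106]
orientation: [-0.0, -0.111, 0.994, 0.0]
wrist_force: [0.2, -0.1, -2.1]
opening: 0.0149
gripper_force: 59.2
```

```bash
python3 - <<'E'
from meas import *
from go import go
go((562,-110,78),13)
z=ctrl.sense()['eef_pos'][2]-.027+.005
wh=((0,0,110),(180,60,255))
a=t['frame'][180:240,225:285,::-1]; b=s['frame'][190:250,245:305,::-1]
cv2.imwrite('pics/a7.png',np.hstack([cv2.resize(i,None,fx=6,fy=6,interpolation=cv2.INTER_CUBIC) for i in(a,b)]))
for c,r in((t,(225,180,285,235)),(s,(245,190,305,250))):
    k=big(mask(c,*wh,r)); print(cv2.boundingRect(k),rect(c,*wh,r,z))
E
```

```text
f 0 shift [ 0.   2.8 32.7] turn [ -0.   -0.  179.8] q6 after ~ -1.43
f 180 shift [ 0.   2.8 32.7] turn [ 0.  -0.  -0.2] q6 after ~ -1.43
axes x [-0.975 -0.221  0.   ] y [-0.221  0.975  0.   ] pos [ 562.7 -112.7  110.7] F [-0.8 -0.6 -2.1] open 15.2 t 14.6167 q [ 0.08  0.43 -0.3  -0.   -0.84 -1.43]
(236, 198, 37, 23) [573.1 -80.9 127.  207.9 -28.2]
(253, 208, 31, 31) [ 587.8 -145.   117.9  244.6   36.1]
```

View pics/a7.png

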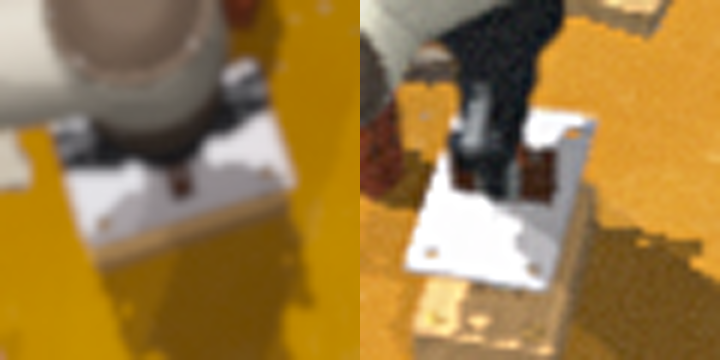

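The crop shows the plate level above the base. Holes are visible at the top view's (105,228) and (265,175), and at the scene's (432,252), (533,270) and (575,132). I now lower to hover height and measure numerically.

Call:
{"name": "step_arm", "arguments": {
  "steps": [
    {"tx": 0, "ty": 2, "tz": 8, "ax": 0, "ay": 0, "az": 0, "claw": 1},
    {"tx": 0, "ty": 2.8, "tz": 18, "ax": 0, "ay": 0, "az": 0, "claw": 1},
    {"tx": 0, "ty": 2.8, "tz": 27, "ax": 0, "ay": 0, "az": 0, "claw": 1},
    {"tx": 0, "ty": 2.8, "tz": 31, "ax": 0, "ay": 0, "az": 0, "claw": 1},
    {"tx": 0, "ty": 2.8, "tz": 32.5, "ax": 0, "ay": 0, "az": 0, "claw": 1},
    {"tx": 0, "ty": 2.8, "tz": 32.5, "ax": 0, "ay": 0, "az": 0, "claw": 1},
    {"tx": 0, "ty": 2.8, "tz": 32.5, "ax": 0, "ay": 0, "az": 0, "claw": 1}
  ]
}}

```text
time_s: 15.2
eef_pos: [0.5628, -0.1088, 0.0783]
orientation: [0.0, -0.112, 0.994, -0.0]
wrist_force: [0.4, -0.3, -2.3]
opening: 0.0146
gripper_force: 59.2
```

```bash
cat > fin.py <<'E'
from meas import *
from go import go
def model(cx,cy,yaw,pts,z):
    a=np.radians(yaw); Rm=np.array([[np.cos(a),-np.sin(a)],[np.sin(a),np.cos(a)]])
    return np.c_[np.array(pts)@Rm.T+[cx,cy],np.full(len(pts),z)]/1e3
H=[(-28,-53),(28,53),(-28,53),(28,-53)]
def cen(img,p,ch,r=3):
    x,y=np.round(p).astype(int); w=img[y-r:y+r+1,x-r:x+r+1].astype(float)
    v=cv2.cvtColor(img,cv2.COLOR_RGB2HSV)[y-r:y+r+1,x-r:x+r+1].astype(float)
    d=v[:,:,1] if ch=='S' else 255-v[:,:,2]
    d=np.clip(d-np.median(d)-.25*(d.max()-np.median(d)),0,None); X,Y=np.meshgrid(range(x-r,x+r+1),range(y-r,y+r+1))
    return [(d*X).sum()/d.sum(),(d*Y).sum()/d.sum()],d.max()
def run(name,c,img,pose,z,ch,dz=0):
    P=model(*pose,H,z); px=proj(c,P)
    for h,p,q in zip(H,px,P):
        m,k=cen(img,p,ch); m=np.array(m); w=onz(c,[m],z/1e3)[0]*1e3
        a=np.radians(pose[2]); d=w[:2]-q[:2]*1e3; print(name,h,'px',p.round(1),m.round(1),'contrast',int(k),'err along x,y',np.round([d@[np.cos(a),np.sin(a)],d@[-np.sin(a),np.cos(a)]],1))
E
python3 - <<'E'
from fin import *
for n,c in(('top',t),('scene',s)):
    i0=cv2.imread(f'pics/{n}0.png')[:,:,::-1].copy()
    run(n+' base',c,i0,(562,-110,13),36,'V')
st=ctrl.sense(); e=st['eef_pos']*1e3; go((562,-110,78),13)
for n,c in(('top',t),('scene',s)):
    run(n+' plate',c,c['frame'],(e[0],e[1],13),e[2]-27+4,'S')
    cv2.imwrite(f'pics/{n}9.png',c['frame'][:,:,::-1])
E
```

```text
top base (-28, -53) px [268.7 211. ] [271.3 212.4] contrast 37 err along x,y [-8.1 -7.8]
top base (28, 53) px [238.  205.8] [236.8 205.5] contrast 21 err along x,y [2.3 4. ]
top base (-28, 53) px [242.2 219.4] [242.1 220.4] contrast 17 err along x,y [-3.2  1.7]
top base (28, -53) px [264.3 197.4] [264.6 194.3] contrast 40 err along x,y [11.4 -5.1]
scene base (-28, -53) px [279.9 221.3] [280.2 219.6] contrast 47 err along x,y [ 0.7 -8.2]
scene base (28, 53) px [257.1 241.6] [254.8 242.1] contrast 39 err along x,y [7.1 3.9]
scene base (-28, 53) px [273.3 244.1] [273.6 245.1] contrast 33 err along x,y [-2.1  4. ]
scene base (28, -53) px [264.4 219. ] [263.9 217.1] contrast 30 err along x,y [ 4.  -8.7]
f 0 shift [ 1.2 -1.   0.7] turn [1.000e-01 0.000e+00 1.799e+02] q6 after ~ -1.44
f 180 shift [ 1.2 -1.   0.7] turn [-0.   0.1 -0.1] q6 after ~ -1.44
axes x [-0.975 -0.223 -0.001] y [-0.223  0.975 -0.   ] pos [ 563.  -108.7   78.7] F [-0.2 -0.2 -2.8] open 15.0 t 15.3 q [ 0.09  0.47 -0.33  0.   -0.77 -1.44]
top plate (-28, -53) px [268.2 209.8] [270.1 211.8] contrast 57 err along x,y [-9.5 -4.3]
top plate (28, 53) px [237.1 204.5] [234.  205.9] contrast 73 err along x,y [-1.6 12.9]
top plate (-28, 53) px [241.4 218.3] [239.  220.6] contrast 84 err along x,y [-5.5 11.2]
top plate (28, -53) px [263.7 196.1] [266.6 193.8] contrast 64 err along x,y [  5.1 -13.1]
scene plate (-28, -53) px [279.4 217.6] [279.9 215.9] contrast 120 err along x,y [-0.2 -8.7]
scene plate (28, 53) px [256.4 237.9] [253.9 236.2] contrast 116 err along x,y [10.1 -5.6]
scene plate (-28, 53) px [272.7 240.5] [274.2 242.1] contrast 36 err along x,y [-6.4  6.1]
scene plate (28, -53) px [263.8 215.3] [261.5 213.9] contrast 128 err along x,y [ 9.3 -5.2]
```

```bash
cat >> fin.py <<'E'
def cen(img,p,ch,r=2.6,u=8):
    x,y=np.round(p).astype(int); N=10
    w=img[y-N:y+N+1,x-N:x+N+1]; v=cv2.cvtColor(w.copy(),cv2.COLOR_RGB2HSV)
    d=v[:,:,1] if ch=='S' else cv2.bitwise_not(w[:,:,2].copy())
    d=cv2.resize(d,None,fx=u,fy=u,interpolation=cv2.INTER_CUBIC)
    d=cv2.morphologyEx(d,cv2.MORPH_TOPHAT,cv2.getStructuringElement(cv2.MORPH_ELLIPSE,(5*u+1,5*u+1))).astype(float)
    Y,X=np.mgrid[:d.shape[0],:d.shape[1]]; X=(X+.5)/u-.5+x-N; Y=(Y+.5)/u-.5+y-N
    d[(X-p[0])**2+(Y-p[1])**2>r*r]=0
    k=d.max(); i=np.unravel_index(d.argmax(),d.shape); d[(X-X[i])**2+(Y-Y[i])**2>1.7**2]=0; d=np.clip(d-.4*k,0,None)
    return [(d*X).sum()/d.sum(),(d*Y).sum()/d.sum()],k
E
python3 - <<'E'
from fin import *
for n,c in(('top',t),('scene',s)):
    i0=cv2.imread(f'pics/{n}0.png')[:,:,::-1].copy()
    run(n+' base',c,i0,(562,-110,13),36,'V')
e=ctrl.sense()['eef_pos']*1e3
for n,c in(('top',t),('scene',s)):
    run(n+' plate',c,c['frame'],(e[0],e[1],13),e[2]-27+4,'S')
print(e)
E
```

```text
top base (-28, -53) px [268.7 211. ] [268.8 211.1] contrast 33 err along x,y [-0.4 -0.2]
top base (28, 53) px [238.  205.8] [237.9 205.9] contrast 27 err along x,y [-0.5  0.5]
top base (-28, 53) px [242.2 219.4] [242.4 219.3] contrast 35 err along x,y [ 0.3 -0.7]
top base (28, -53) px [264.3 197.4] [264.3 197.5] contrast 22 err along x,y [-0.4 -0. ]
scene base (-28, -53) px [279.9 221.3] [279.9 222.1] contrast 76 err along x,y [-1.   3.8]
scene base (28, 53) px [257.1 241.6] [257.3 242.7] contrast 57 err along x,y [-1.7  4.8]
scene base (-28, 53) px [273.3 244.1] [273.5 245. ] contrast 69 err along x,y [-1.7  3.6]
scene base (28, -53) px [264.4 219. ] [264.8 220.1] contrast 68 err along x,y [-2.8  4.8]
top plate (-28, -53) px [268.2 209.8] [267.8 210. ] contrast 45 err along x,y [-0.4  1.8]
top plate (28, 53) px [237.1 204.5] [236.2 204. ] contrast 8 err along x,y [2.8 2.7]
top plate (-28, 53) px [241.4 218.4] [241.8 218.4] contrast 40 err along x,y [-0.6 -1.1]
top plate (28, -53) px [263.8 196.1] [264.2 197.9] contrast 5 err along x,y [-7.4  0.8]
scene plate (-28, -53) px [279.4 217.6] [279.5 219. ] contrast 133 err along x,y [-1.9  6. ]
scene plate (28, 53) px [256.4 238. ] [256.3 239. ] contrast 73 err along x,y [-0.7  4.4]
scene plate (-28, 53) px [272.7 240.5] [273.  241.5] contrast 53 err along x,y [-2.   4.1]
scene plate (28, -53) px [263.8 215.3] [261.5 214.6] contrast 43 err along x,y [ 8.6 -2.1]
[ 562.89539738 -108.72601728   78.73423852]
```

Call:
{"name": "step_arm", "arguments": {
  "steps": [
    {"tx": 0.6, "ty": -0.8, "tz": 0, "ax": 0, "ay": 0, "az": 0, "claw": 1},
    {"tx": 1.3, "ty": -1.5, "tz": 0.5, "ax": 0, "ay": 0, "az": 0, "claw": 1},
    {"tx": 1.3, "ty": -1.5, "tz": 0.5, "ax": 0, "ay": 0, "az": 0, "claw": 1},
    {"tx": 1.3, "ty": -1.5, "tz": 0.5, "ax": 0, "ay": 0, "az": 0, "claw": 1},
    {"tx": 1.3, "ty": -1.5, "tz": 0.5, "ax": 0, "ay": 0, "az": 0, "claw": 1},
    {"tx": 1.3, "ty": -1.5, "tz": 0.5, "ax": 0, "ay": 0, "az": 0, "claw": 1},
    {"tx": 1.3, "ty": -1.5, "tz": 0.5, "ax": 0, "ay": 0, "az": 0, "claw": 1}
  ]
}}

```text
time_s: 15.98
eef_pos: [0.5616, -0.1105, 0.0778]
orientation: [-0.0, -0.112, 0.994, 0.0]
wrist_force: [0.5, 0.0, -2.0]
opening: 0.015
gripper_force: 59.2
```

```bash
python3 - <<'E'
from fin import *
st=ctrl.sense(); e=st['eef_pos']*1e3
for n,c in(('top',t),('scene',s)):
    run(n+' plate',c,c['frame'],(562,-110,13),e[2]-27+4,'S')
go((562,-110,78),13)
E
```

```text
top plate (-28, -53) px [268.6 210.1] [268.4 210.4] contrast 32 err along x,y [-1.1  1.3]
top plate (28, 53) px [237.5 204.8] [237.2 204.3] contrast 6 err along x,y [1.9 0.6]
top plate (-28, 53) px [241.8 218.6] [242.1 218.9] contrast 46 err along x,y [-1.2 -0.7]
top plate (28, -53) px [264.1 196.3] [264.7 196.9] contrast 6 err along x,y [-2.9 -1.4]
scene plate (-28, -53) px [279.8 217.6] [280.1 218.9] contrast 159 err along x,y [-2.3  5.5]
scene plate (28, 53) px [256.9 237.9] [257. 239.] contrast 59 err along x,y [-1.5  4.3]
scene plate (-28, 53) px [273.1 240.5] [273.6 241.4] contrast 48 err along x,y [-2.4  3.6]
scene plate (28, -53) px [264.2 215.4] [262.2 214. ] contrast 47 err along x,y [ 8.2 -4.9]
f 0 shift [-0.4  0.4 -0.2] turn [  0.    0.  179.9] q6 after ~ -1.43
f 180 shift [-0.4  0.4 -0.2] turn [-0.   0.  -0.1] q6 after ~ -1.43
axes x [-0.975 -0.223 -0.   ] y [-0.223  0.975 -0.   ] pos [ 561.7 -110.5   77.8] F [-0.2 -0.2 -1.7] open 14.9 t 16.0833 q [ 0.09  0.47 -0.33  0.   -0.76 -1.43]
```

Call:
{"name": "step_arm", "arguments": {
  "steps": [
    {"tx": -0.5, "ty": -0.2, "tz": 0, "ax": 0, "ay": 0, "az": 0, "claw": 1},
    {"tx": -0.5, "ty": -0.2, "tz": 0, "ax": 0, "ay": 0, "az": 0, "claw": 1},
    {"tx": -0.5, "ty": -0.2, "tz": 0, "ax": 0, "ay": 0, "az": 0, "claw": 1},
    {"tx": -0.5, "ty": -0.2, "tz": 0, "ax": 0, "ay": 0, "az": 0, "claw": 1},
    {"tx": -0.5, "ty": -0.2, "tz": 0, "ax": 0, "ay": 0, "az": 0, "claw": 1},
    {"tx": -0.5, "ty": -0.2, "tz": 0, "ax": 0, "ay": 0, "az": 0, "claw": 1},
    {"tx": -0.5, "ty": -0.2, "tz": 0, "ax": 0, "ay": 0, "az": 0, "claw": 1},
    {"tx": -0.5, "ty": -0.2, "tz": 0, "ax": 0, "ay": 0, "az": 0, "claw": 1}
  ]
}}

```text
time_s: 16.75
eef_pos: [0.5621, -0.1106, 0.0778]
orientation: [-0.0, -0.112, 0.994, 0.0]
wrist_force: [0.7, -1.0, -1.8]
opening: 0.0148
gripper_force: 59.2
```

```bash
python3 -c "
from rig import ctrl
s=ctrl.sense();print(s['eef_pos'],abs(s['qd']).max(),s['gripper_force']);print(ctrl.hand_in())"
```

```text
[ 0.56214826 -0.11057881  0.07778992] 0.002195908296599061 59.19170558452606
the job is handed in; nothing more can be done
None
```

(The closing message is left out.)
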